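Clamp the spice jar in the ratchet jar holder

TASK

Stand the spice jar upright in the open bench clamp, between the sprung pad and the V block, and let go of it. Then hold the clamp's lever by its upright handle and pump it gently from stop to stop, one click of the jaw a stroke, until the pad holds the jar firmly in the V and not a click more, as the glass cracks if squeezed hard. Move the jaw by the lever only, do not force the lever against its stops, leave it back at its home stop, and leave the soda can and the salt shaker alone.

Things in the scene. Friction and masses are not known exactly. Their poses are not given: they have to be found in the camera images.
- jar: the spice jar to be clamped: glass jar with a black screw lid, 62 mm diameter (lid 64 mm), 94 mm tall, 0.25 to 0.45 kg, loose, upright on the table. Origin: centre of its underside, z up. It stands in one of three places to the right of the clamp; the soda can and the salt shaker stand in the other two
- soda_can: bystander: soda can, 66 mm diameter, 115 mm tall, loose. Origin: centre of its underside. Must not be moved (20 mm)
- salt_shaker: bystander: glass salt shaker with a grey top, 44 mm diameter, 90 mm tall, loose. Origin: centre of its underside. Must not be moved (20 mm)
- clamp: base of the bench jar clamp, bolted down: aluminium plate 250 x 110 mm, 12 mm thick; the jar stands on its top. Origin on the table under the jaw's line; x = clamping direction, from the toothed bar's tail to the V block; y = the side where the lever sticks out; z up. Nothing of the clamp within 100 mm of the jar's place is higher than 61 mm above the table
- v_block: fixed V block at the +x end of the clamp, axes as clamp. Origin = seat. Its two slippery white faces stand at 30 degrees either side of x, 31 mm from the origin; 44 mm high, 70 mm wide in all. It is bolted in slots, so its place along the clamp's x varies by 8 mm
- seat (a point): on the plate's top (12 mm above the table), at the jar's axis when the jar rests in both faces of the V; the jar's underside centre should end within 6 mm of it
- jaw: moving jaw: toothed steel bar (5 mm teeth) with an aluminium carriage that slides along the clamp's x to the V block; axes as clamp, its origin at the clamp's when fully open. A holding pawl stops it from going back. It carries a smooth black pad on springs (4 N per mm, 10 mm travel). The robot must not push the jaw itself. It starts 0 to 6 mm in; the jar then has 11 to 25 mm of play along x
- pad_face (a point): middle of the pad's face that presses the jar, 36 mm above the table; pad 56 mm wide, 40 mm high. It meets the seated jar 31 mm before seat along x. From there each click adds 15 to 20 N of squeeze. Firm is 6 to 33 N when the lever is home again; the jar cracks above 50 N at any time, and the squeeze peaks some 10 N higher during the pull
- lever_pivot (a point): upright axis of the lever, at the height of handle_grip. Felt at the handle in a pull held at 0.31 rad, just before the stop: 2 to 4 N when free (as the first pull always is), and 0.15 N more per newton of squeeze left after the click. About 1.6 N more than in the free pulls is firm: that pull is the last. The jaw then falls back 1 to 2 mm to its tooth
- handle_grip (a point): middle of the lever's upright round black grip (22 mm diameter, from 51 to 114 mm above the table), 100 mm from the pivot and 85 mm above the table. The fingers may turn on it. The lever bar below lies 42 to 50 mm above the table; nothing taller than the grip stands within 120 mm of it but the jar
- unbent (a point): where handle_grip lies when no force acts on the handle; x across the lever bar (at home: the clamp's x). The bar is springy: the handle shifts along this x by 0.2 mm per newton of push. A shift over 5.5 mm (27 N) counts as forcing the lever; 13 N on a stop is plenty
- lever (a joint): angle of the lever, rad: 0 at the home stop (bar along the clamp's +y), 0.37 at the pulled stop; it grows anticlockwise seen from above, so a pull takes the handle 36 mm towards the clamp's -x. Under load a click needs nearly the whole stroke both ways, so go by feel to each stop. It stays where it is left and starts anywhere from 0 to 0.2; home at the end is below 0.04

How it is judged:
On the way, in this order (a step that is already met when the one before it is completed fails the run):
1. the jar stands upright in the clamp between pad and V block, released (horizontal distance between jar and seat below 0.026 m and z of jar in the frame of seat between -0.004 and 0.004 m and angle between jar's own z axis and vertical below 0.08 rad and contact force between the fingers and jar below 0.1 N), for 0.2 s.
2. the lever is pulled to its far stop (value of joint lever above 0.34 rad), for 0.02 s.
3. the pad squeezes the jar firmly into the V (contact force between jaw and jar above 6 N), for 0.2 s.
At the end, for the whole second after the job is handed in: The jar stands upright (within 4.5 degrees) on the clamp's plate, its axis within 6 mm of its seat in the V block, at rest, pressed into the V by the pad with 6 to 33 N; the lever is back at its home stop (below 0.04 rad) and released; soda can and salt shaker are within 20 mm of where they stood (contact force between jaw and jar between 6 and 33 N and contact force between v_block and jar above 3 N and horizontal distance between jar and seat below 0.006 m and z of jar in the frame of seat below 0.004 m and angle between jar's own z axis and vertical below 0.08 rad and linear speed of jar below 0.01 m/s and value of joint lever below 0.04 rad and distance of each of soda_can, salt_shaker from where it was at the start of the episode below 0.02 m); the robot touches nothing.
It fails at once if the jar is squeezed with more than 50 N by the pad (contact force between jaw and jar above 50 N).
It fails at once if the lever is bent by forcing it (handle shifted more than 5.5 mm, about 27 N) (x of handle_grip in the frame of unbent above 0.0055 m or x of handle_grip in the frame of unbent below -0.0055 m).
It fails at once if the jaw is pushed by the robot instead of by the lever (contact force between any of the fingers, the arm and jaw above 2 N).
It fails at once if the jar is tipped over (angle between jar's own z axis and vertical above 0.5 rad).
It fails at once if the soda can or the salt shaker is moved (distance of any of soda_can, salt_shaker from where it was at the start of the episode above 0.02 m).
It also fails if it takes over 72 s, if anything falls off the work surface, if the arm or the gripper's body presses on something with over 40 N, if the wrist force passes 120 N, or if a joint passes its speed limit or range.

ROBOT

A 6-joint arm with a two-finger parallel gripper is mounted at the origin on the work surface; the furniture and walls round the work are solid. World frame = base frame: x ahead of the robot, y to its left, z up, the work surface at z = 0. Lengths are in m, angles in rad, forces in N, time in s.
With the tool pointing down it reaches from about 0.35 to 0.85 m from the base axis. Payload 8.1 kg.
Tool frame: the origin (TCP) lies between the finger pads; the fingertips stand 11 mm ahead of it and the grasp point (between the pads) lies 8 mm behind it; z points along the fingers, y is the line along which they close (so a half turn about z gives the same grasp; the last joint's range is limited). The gripper opens to 93 mm and grips with 3 to 60 N. Pads are 15 mm wide; open, the fingers measure 128 mm over their backs; the gripper's body (75 mm by 188 mm) begins 65 mm behind the grasp point.
Start: joints at [1.164, 0.13, 1.488, -0, 1.523, -0.085], TCP at [0.19, 0.569, 0.23] pointing down, gripper open.
Joint ranges: [-2.96, 2.96], [-0.89, 2.26], [0.02, 2.5], [-1.34, 4.48], [0, 2.73], [-2.66, 2.66]. Speed limits (rad/s): [2.39, 2.39, 2.79, 3.14, 3.14, 3.14].

INTERFACE

Orientations are given as [roll, pitch, yaw] about the fixed x, y, z axes, in that order (R = Rz(yaw) Ry(pitch) Rx(roll)).
In Python, from cell import telemetry, imaging, manip gives the robot as it stands.
- The arm moves only by the shell command python3 -m handwheel 'ROWS'. ROWS is JSON, one flat list of numbers, 7 for each row, row after row: the closure, from 0 (fully open) to 1 (shut), then the shift along the tool's x, y, z in mm, then the turn, a rotation vector about the tool's x, y, z in degrees. In form: [jaw, x, y, z, ax, ay, az, jaw, x, y, z, ax, ay, az, ...]. A call has 1 to 10 rows; each row shifts and turns the commanded pose from where the row before left it, along the tool's axes as they then stand; what a row does not reach is not made up. A row lasts 1/8 s, in which the tool goes at most 62.5 mm and 10.7 degrees, less where a joint would pass 70% of its speed; a pose out of reach is approached as far as the arm can. A call is refused whole if a number of a shift passes 62.5 or a number of a turn 10.7, either way. A call with a gripper value outside its range is refused whole. The fingers move at their own pace and stop on an object; the grip force is fixed at half the most. Time passes only in rows, so rows that do not move let the fingers close. It gives the time, the measured TCP pose, the force, the opening and the grip force at its end, in the units of the state.
- telemetry.observe(): the state, without advancing time (a new reading comes with each control period).
- imaging.snapshot(name): name is "scene" or "top"; returns a dict with "color" (384x512x3 uint8, red, green, blue), "fx", "fy", "cx", "cy" (pixels), "camera_from_world" (4x4, takes a point from world to camera coordinates). Camera axes: x right, y down, z forward; pixel columns grow to the right and rows downward; lengths in m; the calibration is good to about 2 mm. A picture is of the moment at which its call begins. There is no depth.
- manip.finish_job(): hands the job in; it is judged then, once.
The state is a dict: "clock": time; "joint_positions": joint angles; "qd": joint speeds; "joint_torque": joint torques, N m; "ee_pos": TCP position; "tool_rot": TCP orientation; "force": force on the tool from outside, world axes, zero at the start; "moment": the same for the moment, N m; "finger_gap": finger opening in m; "grip_force": force on a finger pad.
Only numpy, scipy, OpenCV 4.12 (cv2) and the standard library are available. Lean on these libraries where they do the work, as an engineer would, in place of code of your own. Each camera call takes 0.05 s, during which the arm holds its last target. There are 200 camera calls.

## Working session

There is one attempt and no reset: what is moved stays moved. The work goes in short steps, Python scripts to look and compute and a shell command to move; the robot and the scene stay as the last step left them, time stands still between calls to the robot, and variables do not carry over. Pictures are saved under pics/ and viewed, at most 13 in all, crops included, and the job is handed in when it is done.

```bash
ls; mkdir -p pics
python3 - <<'E'
from cell import telemetry, imaging
import cv2,numpy as np
s=telemetry.observe();print(s)
for n in("scene","top"):
    d=imaging.snapshot(n);cv2.imwrite(f"pics/{n}0.png",d["color"][:,:,::-1]);np.savez(f"pics/{n}0.npz",**d)
    print(n,d["fx"],d["cx"],d["cy"],np.round(d["camera_from_world"],3).tolist())
E
```

```text
pics
{'clock': 0.0, 'joint_positions': array([ 1.16357611e+00,  1.31176420e-01,  1.48927080e+00,  6.66637684e-06,
        1.52300733e+00, -8.54004149e-02]), 'qd': array([-0.00066349,  0.0014532 ,  0.00031498,  0.00066659,  0.00032143,
       -0.0014241 ]), 'joint_torque': array([-1.12872225e-03, -5.59787285e+01, -4.91795075e+01,  7.69171910e-02,
        3.41619586e-02, -1.46362954e-04]), 'ee_pos': array([0.18953325, 0.56869562, 0.22858298]), 'tool_rot': array([-3.13973811e+00, -1.65447751e-04,  2.81977237e+00]), 'force': array([-0.27265398, -0.12165753, -0.27819434]), 'moment': array([-0.00081483,  0.0250601 , -0.05872307]), 'grip_force': 0.0, 'finger_gap': 0.0929394727768556}
scene 499.78930777168046 247.0292893052849 189.42519507248835 [[0.858, -0.513, -0.018, -0.53], [-0.314, -0.496, -0.81, 0.121], [0.407, 0.7, -0.587, 1.121], [0.0, 0.0, 0.0, 1.0]]
top 487.6040171514458 257.75638377349946 187.58431632410878 [[-0.026, -1.0, -0.007, -0.165], [-0.996, 0.027, -0.083, 0.507], [0.084, 0.005, -0.996, 1.046], [0.0, 0.0, 0.0, 1.0]]
```

View pics/scene0.png

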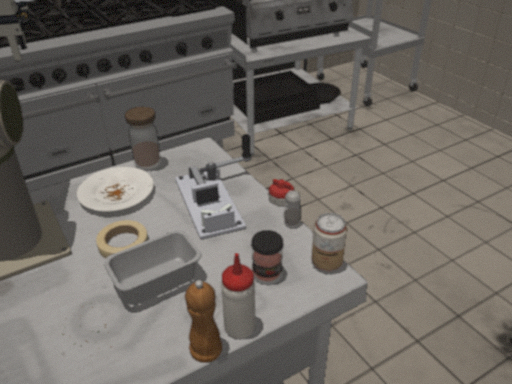

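View pics/top0.png

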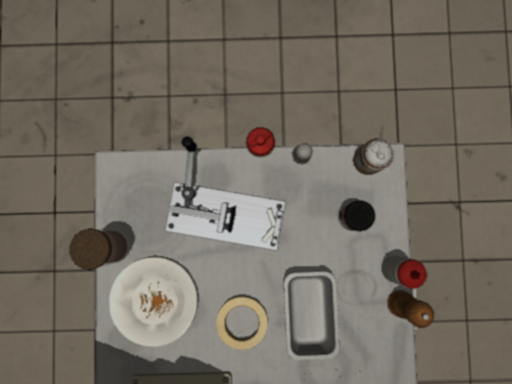

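The jar (black lid) is at top px (357,215), the can at (375,155) and the shaker at (303,153). The clamp plate spans (167..285, 183..248) with its V at the right (world −y), and the handle is at (189,144). I'll zoom in on the clamp next.

```bash
cat > h.py <<'E'
import numpy as np,cv2
def load(n):
    return dict(np.load(f"pics/{n}.npz"))
def ray(d,u,v,z):
    T=d["camera_from_world"];R=T[:3,:3];c=-R.T@T[:3,3]
    r=R.T@np.array([(u-d["cx"])/d["fx"],(v-d["cy"])/d["fy"],1]);return c+r*(z-c[2])/r[2]
def proj(d,p):
    q=d["camera_from_world"]@np.append(p,1);return d["fx"]*q[0]/q[2]+d["cx"],d["fy"]*q[1]/q[2]+d["cy"]
def snap(n,name):
    from cell import imaging
    d=imaging.snapshot(n);np.savez(f"pics/{name}.npz",**d);return d
def crop(d,x,y,w,h,k,name):
    c=d["color"][y:y+h,x:x+w,::-1];cv2.imwrite(f"pics/{name}.png",cv2.resize(c,None,fx=k,fy=k,interpolation=cv2.INTER_CUBIC))
E
python3 - <<'E'
from h import *
d=load("top0");crop(d,150,130,145,125,5,"c0")
# jar lid: dark blob
g=d["color"].max(2).astype(int)
m=(g<60).astype(np.uint8);m[:,:330]=0;m[:190]=0;m[245:]=0;m[:,385:]=0
n,l,st,ce=cv2.connectedComponentsWithStats(m)
for i in range(1,n):
    if st[i,4]>100: print("dark",st[i],ce[i],ray(d,*ce[i],.094))
    if st[i,4]>100:
        a,b=st[i,0],st[i,1];w,h=st[i,2],st[i,3]
        print(ray(d,a,b+h/2,.094),ray(d,a+w,b+h/2,.094),ray(d,a+w/2,b,.094),ray(d,a+w/2,b+h,.094))
# plate mask corners
hsv=cv2.cvtColor(d["color"],cv2.COLOR_RGB2HSV)
m=((g>185)).astype(np.uint8);m[:175]=0;m[252:]=0;m[:,:155]=0;m[:,295:]=0
m=cv2.morphologyEx(m,cv2.MORPH_CLOSE,np.ones((15,15)))
r=cv2.minAreaRect(np.argwhere(m)[:,::-1].astype(np.float32));print(r)
P=[ray(d,*p,.012) for p in cv2.boxPoints(r)];print(np.round(P,4));print(np.linalg.norm(np.diff(P,axis=0),axis=1))
print(g[215,240:262],g[165,205:212])
E
```

```text
dark [339 199  36  32 874] [356.73226545 214.60183066] [ 0.43601934 -0.37717565  0.094     ]
[ 0.43616346 -0.34128929  0.094     ] [ 0.43423774 -0.41405631  0.094     ] [ 0.4676212  -0.37908471  0.094     ] [ 0.40295622 -0.37628703  0.094     ]
((224.8201904296875, 216.03395080566406), (109.82970428466797, 46.9046516418457), 9.865806579589844)
[[ 0.4158  0.0242  0.012 ]
 [ 0.5171  0.0053  0.012 ]
 [ 0.4691 -0.2324  0.012 ]
 [ 0.3687 -0.2118  0.012 ]]
[0.10303377 0.24250259 0.10253634]
[194 192 193 193 192 193 193 194 194 193 193 192 193 193 192 192 192 193
 192 193 191 191] [134 137 135 136 136 134 133]
```

View pics/c0.png

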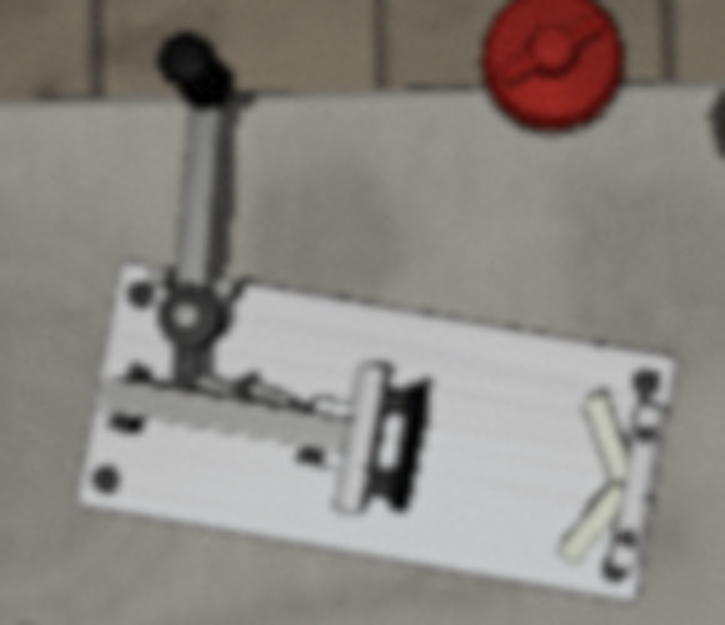

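The crop shows the plate corners at (122,265), (677,357), (637,600) and (80,503). The pad face runs (430,380)–(408,510), the cream V faces meet at about (614,482), the pivot is at (190,317) and the handle top is at (183,55).

```bash
cat > m.py <<'E'
from h import *
d=load("top0")
def c(x,y,z): return ray(d,(x+.5)/5-.5+150,(y+.5)/5-.5+130,z)
K=[c(122,265,.012),c(677,357,.012),c(637,600,.012),c(80,503,.012)]
ex=(K[1]-K[0]+K[2]-K[3]);ex/=np.linalg.norm(ex);ey=np.array([-ex[1],ex[0],0])
O=sum(K)/4
print("size",np.linalg.norm(K[1]-K[0]),np.linalg.norm(K[2]-K[3]),np.linalg.norm(K[3]-K[0]),"yaw",np.degrees(np.arctan2(ex[1],ex[0])),"centre",O,"ex",ex)
def loc(p): return np.round([1e3*(p-O)@ex,1e3*(p-O)@ey],1)
for n,a in dict(V1a=(585,395,.056),V1b=(610,478,.056),V2a=(603,492,.056),V2b=(560,548,.056),pad1=(432,380,.056),pad2=(409,510,.056),piv=(190,317,.058),hb=(212,93,.051),ht=(180,55,.114)).items():
    p=c(*a);print(n,np.round(p,4),loc(p))
E
python3 m.py
python3 - <<'E'
from h import *
d=load("scene0");crop(d,165,125,190,150,4,"c1")
E
```

```text
size 0.24846051402231398 0.24769122448312952 0.10618000858045523 yaw -101.13327278682053 centre [ 0.44306668 -0.10495016  0.012     ] ex [-0.19309179 -0.9811807   0.        ]
V1a [ 0.4545 -0.1955  0.056 ] [86.7 28.8]
V1b [ 0.4194 -0.2051  0.056 ] [102.8  -3.9]
V2a [ 0.4136 -0.202   0.056 ] [100.9 -10.2]
V2b [ 0.3907 -0.1833  0.056 ] [ 87.  -36.3]
pad1 [ 0.4626 -0.1312  0.056 ] [22.  24.2]
pad2 [ 0.4082 -0.1203  0.056 ] [ 21.8 -31.2]
piv [ 0.4918 -0.0297  0.058 ] [-83.2  33.3]
hb [ 0.5883 -0.0395  0.051 ] [-92.3 129.9]
ht [ 0.5934 -0.0356  0.114 ] [-97.1 134.1]
```

View pics/c1.png

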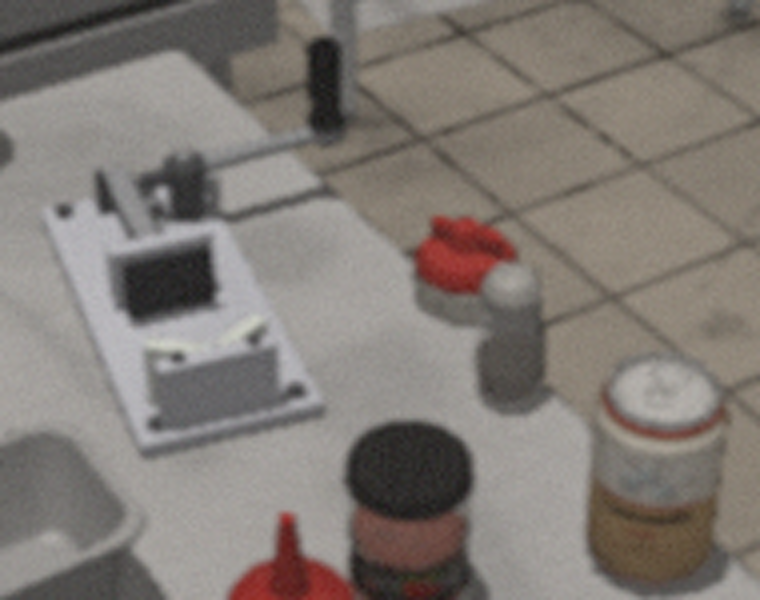

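```bash
cat >> m.py <<'E'
if __name__=="__main__":
    print("can",ray(d,379,153,.115),"shaker",ray(d,303,152,.09),"bottle",ray(d,412,273,.16),"redthing",ray(d,260,141,.04))
    s=O+.069*ex-.0036*ey;print("seat",s)
    s2=load("scene0");print("jar lid via scene z.094",ray(s2,165+409/4,125+465/4,.094))
    print("V ends, scene z.056", [loc(ray(s2,165+a/4,125+b/4,.056)) for a,b in((150,345),(205,350),(260,320))])
    print("handle scene z.114,.051",[(loc(p),p) for p in(ray(s2,165+326/4,125+40/4,.114),ray(s2,165+326/4,125+128/4,.051))])
    print("pad corners scene",[loc(ray(s2,165+a/4,125+b/4,z)) for a,b,z in((120,262,.056),(212,240,.056))])
E
python3 m.py|tail -7
```

```text
ht [ 0.5934 -0.0356  0.114 ] [-97.1 134.1]
can [ 0.55747257 -0.42288795  0.115     ] shaker [ 0.56753598 -0.27319464  0.09      ] bottle [ 0.32278267 -0.46267581  0.16      ] redthing [ 0.60188526 -0.18552625  0.04      ]
seat [ 0.4262111 -0.1719565  0.012    ]
jar lid via scene z.094 [ 0.43337234 -0.38740482  0.094     ]
V ends, scene z.056 [array([ 95.9, -36.9]), array([111.2,  -9.6]), array([96.3, 27.4])]
handle scene z.114,.051 [(array([-92.2, 135.7]), array([ 0.59397723, -0.0406773 ,  0.114     ])), (array([-88.4, 133.1]), array([ 0.59071224, -0.04386089,  0.051     ]))]
pad corners scene [array([ 13.6, -32.1]), array([11.9, 25. ])]
```

```bash
python3 -m handwheel '[0,0,0,0,0,0,-7.3, 0,-40,-40,0,0,0,0, 0,-40,-40,0,0,0,0, 0,-40,-40,0,0,0,0, 0,-40,-40,0,0,0,0, 0,-40,-40,0,0,0,0, 0,-40,-40,0,0,0,0, 0,-40,-40,0,0,0,0, 0,-40,-40,0,0,0,0, 0,-40,-40,0,0,0,0]'
```

```text
clock: 1.35
ee_pos: [0.474, 0.1448, 0.2294]
tool_rot: [3.142, -0.0, 2.947]
force: [-0.7, 0.9, -0.0]
finger_gap: 0.0932
grip_force: 0.0
```

```bash
python3 -m handwheel '[0,-7,-58,0,0,0,0, 0,-7,-58,0,0,0,0, 0,-7,-58,0,0,0,0, 0,-7,-58,0,0,0,0, 0,-7,-58,0,0,0,0, 0,-7,-58,0,0,0,0, 0,-7,-58,0,0,0,0, 0,-7,-58,0,0,0,0, 0,-7,-58,0,0,0,0, 0,0,0,0,0,0,0]'
python3 - <<'E'
from h import *
d=snap("scene","s1");crop(d,190,180,190,140,4,"s1")
E
```

```text
clock: 2.6
ee_pos: [0.4328, -0.3811, 0.2282]
tool_rot: [3.141, -0.002, 2.943]
force: [-0.3, 2.0, -0.3]
finger_gap: 0.093
grip_force: 0.0
```

View pics/s1.png

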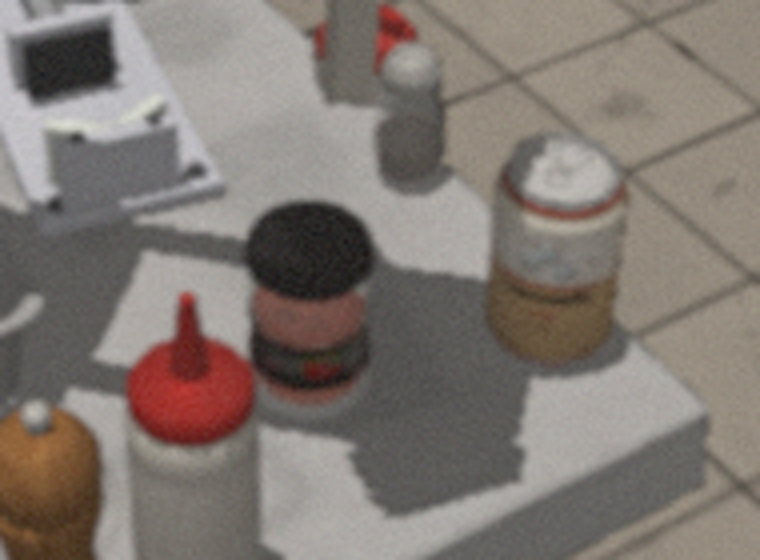

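Run:
```python
from h import *
d=load("s1")
print(ray(d,267.4,180+237/4,.094),ray(d,268,180+384/4,0))
for p in((.4355,-.381),(.434,-.386)): print([(np.array(proj(d,[*p,z]))-[190,180])*4 for z in(.094,0)])
```

```text
[ 0.43676964 -0.38266896  0.094     ] [ 0.43443189 -0.38960188  0.        ]
[array([305.55912726, 235.98711985]), array([304.68808734, 372.90778794])]
[array([308.52072024, 242.89686519]), array([307.48713613, 379.99445956])]
```

```bash
python3 -m handwheel '[0,-3,-1,60,0,0,0, 0,0,0,60,0,0,0, 0,0,0,45,0,0,0, 0,0,0,16,0,0,0, 0,0,0,0,0,0,0, 0.5,0,0,0,0,0,0, 1,0,0,0,0,0,0, 1,0,0,0,0,0,0, 1,0,0,0,0,0,0, 1,0,0,0,0,0,0]'
```

```text
clock: 3.9
ee_pos: [0.4377, -0.3807, 0.05]
tool_rot: [-3.14, 0.002, 2.947]
force: [-0.8, -2.6, 6.3]
finger_gap: 0.0627
grip_force: 30.0
```

```bash
python3 -m handwheel '[1,0,0,-30,0,0,0, 1,0,0,-50,0,0,0, 1,0,0,-45,0,0,0, 1,13,52,0,0,0,0, 1,13,52,0,0,0,0, 1,13,53,0,0,0,0, 1,13,53,0,0,0,0, 1,0,0,0,0,0,10, 1,0,0,0,0,0,10, 1,0,0,0,0,0,10]'
python3 -m handwheel '[1,0,0,0,0,0,10, 1,0,0,0,0,0,10, 1,0,0,0,0,0,10, 1,0,0,0,0,0,10, 1,0,0,0,0,0,10, 1,0,0,0,0,0,10, 1,0,0,20,0,0,0, 1,0,0,0,0,0,0]'
python3 - <<'E'
from h import *
d=snap("scene","s2");crop(d,170,110,150,150,4,"s2")
d=snap("top","t2");crop(d,150,130,145,125,4,"t2")
a=cv2.imread("pics/s2.png");b=cv2.imread("pics/t2.png");b=cv2.resize(b,(200*580//200,500));
w=np.zeros((600,1180,3),np.uint8);w[:,:600]=a;w[:500,600:]=b
cv2.imwrite("pics/j2.png",cv2.resize(w,(800,407)))
E
```

```text
clock: 5.15
ee_pos: [0.426, -0.1625, 0.1728]
tool_rot: [-3.141, -0.002, 2.418]
force: [-0.2, 0.5, -2.6]
finger_gap: 0.0629
grip_force: 30.0
clock: 6.15
ee_pos: [0.4249, -0.1623, 0.1513]
tool_rot: [-3.137, -0.002, 1.377]
force: [0.2, -0.5, -2.6]
finger_gap: 0.0627
grip_force: 30.0
```

View pics/j2.png

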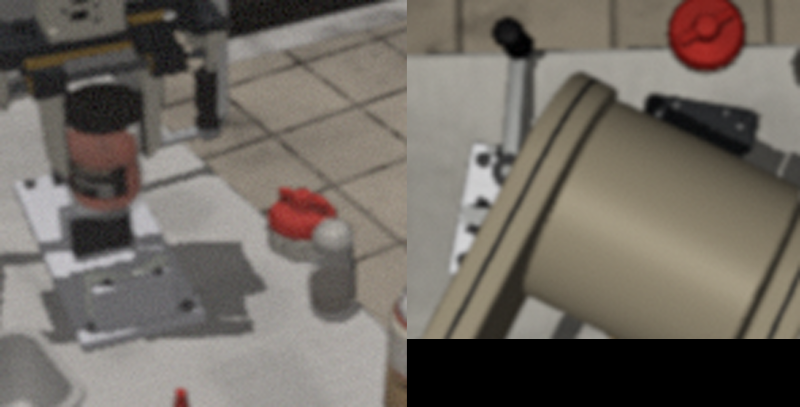

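The scene shows the jar upright in the gripper above the clamp, with the V block and pad clear and empty below it. The top view is hidden by the arm. I'll correct by a few mm and lower.

```bash
python3 -m handwheel '[1,-3,3,30,0,0,0, 1,0,0,35,0,0,0, 1,0,0,12,0,0,0, 1,0,0,5,0,0,0, 1,0,0,0,0,0,0, 1,0,0,0,0,0,0]'
python3 - <<'E'
from h import *
d=snap("scene","s3");crop(d,170,110,150,120,4,"s3")
E
```

```text
clock: 7.0
ee_pos: [0.43, -0.1674, 0.073]
tool_rot: [3.14, 0.001, 1.376]
force: [-0.2, -0.7, -2.8]
finger_gap: 0.0628
grip_force: 30.0
```

View pics/s3.png

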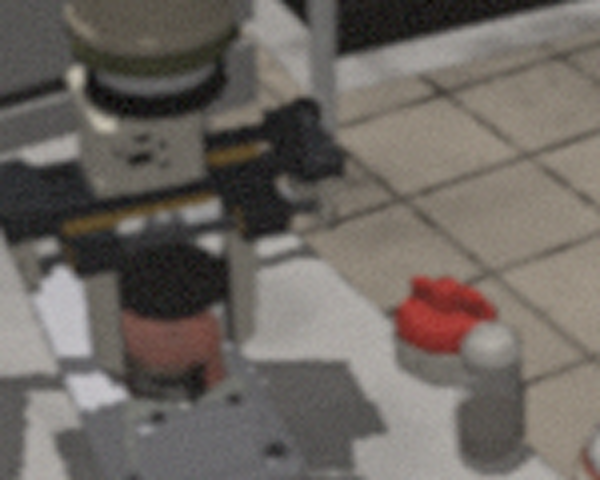

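```bash
python3 -m handwheel '[1,0,-2,6,0,0,0, 1,0,0,3,0,0,0, 1,0,0,1,0,0,0, 1,0,0,0,0,0,0]'
```

```text
clock: 7.55
ee_pos: [0.427, -0.1664, 0.0619]
tool_rot: [-3.141, -0.0, 1.376]
force: [-3.0, 2.7, 4.6]
finger_gap: 0.0631
grip_force: 30.0
```

```bash
python3 -m handwheel '[0.8,0,0,0,0,0,0, 0.5,0,0,0,0,0,0, 0,0,0,0,0,0,0, 0,0,0,0,0,0,0, 0,0,0,0,0,0,0]'
python3 -m handwheel '[0,0,0,-30,0,0,0, 0,0,0,-60,0,0,0, 0,0,0,-55,0,0,0, 0,60,0,0,0,0,-10, 0,60,0,0,0,0,-10]'
```

```text
clock: 8.18
ee_pos: [0.4273, -0.1666, 0.0617]
tool_rot: [3.141, 0.0, 1.376]
force: [1.1, -0.1, -0.4]
finger_gap: 0.0884
grip_force: 0.0
clock: 8.8
ee_pos: [0.4409, -0.0471, 0.208]
tool_rot: [3.139, 0.001, 1.729]
force: [1.1, 0.1, -0.1]
finger_gap: 0.0933
grip_force: 0.0
```

```bash
python3 -m handwheel '[0,0,0,0,0,0,-10, 0,0,0,0,0,0,-10, 0,0,0,0,0,0,-10, 0,0,0,0,0,0,-10, 0,0,0,0,0,0,-10, 0,0,0,0,0,0,-10, 0,0,0,0,0,0,-10, 0,0,0,0,0,0,0]'
python3 - <<'E'
from h import *
d=snap("scene","s4");crop(d,165,125,190,150,4,"s4")
E
```

```text
clock: 9.8
ee_pos: [0.4399, -0.0476, 0.2066]
tool_rot: [-3.142, 0.0, 2.946]
force: [-0.4, 0.3, -0.4]
finger_gap: 0.0929
grip_force: 0.0
```

View pics/s4.png

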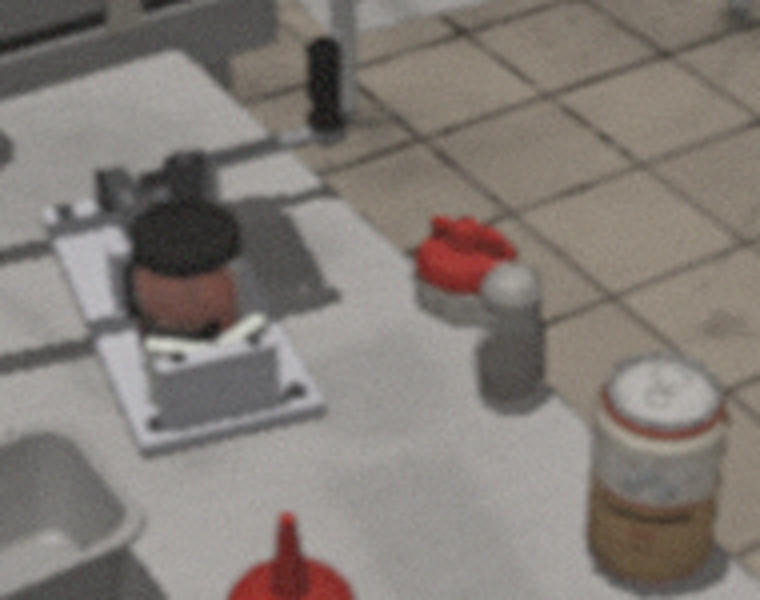

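The jar stands upright between the pad and the V. The handle is unmoved at crop px (324,85).

```bash
python3 -m handwheel '[0,-49,12,0,0,0,0, 0,-49,13,0,0,0,0, 0,-49,12,0,0,0,0, 0,0,0,40,0,0,0, 0,0,0,0,0,0,0, 0,0,0,0,0,0,0]'
python3 - <<'E'
from h import *
d=snap("scene","s5");crop(d,215,90,80,80,6,"s5")
E
```

```text
clock: 10.6
ee_pos: [0.591, -0.0398, 0.1675]
tool_rot: [-3.142, -0.0, 2.945]
force: [0.5, -0.3, 2.1]
finger_gap: 0.0932
grip_force: 0.0
```

View pics/s5.png

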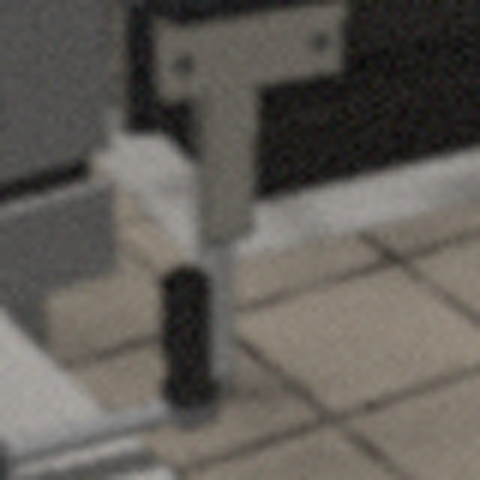

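Run:
```python
from h import *
d=load("s5")
for z,v in((.114,270),(.051,400)): print(proj(d,[.5916,-.040,z]),215+188/6,90+v/6)
print("finger tip",(np.array(proj(d,[.591-.0465*.1935,-.0398-.0465*.981-.005,.157]))-[215,90])*6)
```

```text
(np.float64(245.55775136528976), np.float64(135.14067684963155)) 246.33333333333334 135.0
(np.float64(246.0331270720207), np.float64(156.23493034471431)) 246.33333333333334 156.66666666666669
finger tip [224.98759859 236.46221883]
```

```bash
python3 -m handwheel '[0,0,0,50,0,0,0, 0,0,0,30,0,0,0, 0,0,0,10,0,0,0, 0,0,0,0,0,0,0, 0.6,0,0,0,0,0,0, 0.6,0,0,0,0,0,0, 1,0,0,0,0,0,0, 1,0,0,0,0,0,0, 1,0,0,0,0,0,0, 1,0,0,0,0,0,0]'
```

```text
clock: 11.9
ee_pos: [0.5912, -0.0397, 0.0766]
tool_rot: [3.142, -0.0, 2.947]
force: [-0.1, 0.3, 0.2]
finger_gap: 0.0375
grip_force: 0.0
```

```bash
python3 -m handwheel '[1,0,0,0,0,0,0, 1,0,0,0,0,0,0, 1,0,0,0,0,0,0]'
```

```text
clock: 12.28
ee_pos: [0.5915, -0.0396, 0.0767]
tool_rot: [3.141, 0.0, 2.947]
force: [2.3, 2.2, -0.7]
finger_gap: 0.0219
grip_force: 30.0
```

```bash
cat > f.py <<'E'
from cell import telemetry
import numpy as np
s=telemetry.observe();p=s["ee_pos"];f=s["force"]
ey=np.array([.981,-.1935,0]);ex=np.array([-.1935,-.981,0]);P=np.array([.4918,-.0297,0])
r=p-P
print("clamp xy mm",np.round([r@ex*1e3,r@ey*1e3],1),"th",round(float(np.arctan2(-r@ex,r@ey)),3),"F x(clamp)",round(f@ex,1),"Fy",round(f@ey,1),"gap",s["finger_gap"],s["clock"])
E
python3 f.py; python3 -m handwheel '[1,-0.3,-4,0,0,0,0, 1,-0.1,-3,0,0,0,0, 1,0,0,0,0,0,0]' ; python3 f.py;  python3 -m handwheel '[1,0,-1.5,0,0,0,0, 1,0,0,0,0,0,0]' ; python3 f.py
```

```text
clamp xy mm [-9.6 99.7] th 0.096 F x(clamp) -2.6 Fy 1.8 gap 0.021917832130720568 12.275
clock: 12.65
ee_pos: [0.5907, -0.0465, 0.0768]
tool_rot: [3.141, 0.001, 2.947]
force: [4.4, 4.4, -1.6]
finger_gap: 0.0222
grip_force: 30.0
clamp xy mm [ -2.6 100.3] th 0.026 F x(clamp) -5.2 Fy 3.4 gap 0.02219383270593335 12.65
clock: 12.9
ee_pos: [0.5906, -0.0473, 0.0768]
tool_rot: [3.14, 0.001, 2.947]
force: [4.9, 6.2, -1.7]
finger_gap: 0.0222
grip_force: 30.0
clamp xy mm [ -1.8 100.3] th 0.018 F x(clamp) -7.0 Fy 3.6 gap 0.022235338940940867 12.9
```

```bash
python3 -m handwheel '[1,-0.5,-1,0,0,0,0, 1,0,0,0,0,0,0]' ; python3 f.py;  python3 -m handwheel '[1,-0.5,-1,0,0,0,0, 1,0,0,0,0,0,0]' ; python3 f.py
```

```text
clock: 13.15
ee_pos: [0.5907, -0.0479, 0.0767]
tool_rot: [3.139, 0.0, 2.947]
force: [3.1, 8.4, -0.7]
finger_gap: 0.0221
grip_force: 30.0
clamp xy mm [ -1.3 100.5] th 0.013 F x(clamp) -8.8 Fy 1.4 gap 0.022114949978681225 13.15
clock: 13.4
ee_pos: [0.5907, -0.0484, 0.0766]
tool_rot: [3.139, -0.0, 2.947]
force: [2.6, 10.9, 0.1]
finger_gap: 0.0223
grip_force: 30.0
clamp xy mm [ -0.8 100.7] th 0.008 F x(clamp) -11.2 Fy 0.4 gap 0.022309862000626766 13.4
```

```bash
python3 -m handwheel '[1,0.1,4,0,0,0,0, 1,0.2,6,0,0,0,0, 1,0.5,6,0,0,0,0, 1,0.9,6,0,0,0,0, 1,1.2,6,0,0,0,0, 1,1.5,5,0,0,0,0, 1,0.6,2.4,0,0,0,0, 1,0,0,0,0,0,0, 1,0,0,0,0,0,0]' ; python3 f.py; python3 -m handwheel '[1,0,0,0,0,0,0, 1,0,0,0,0,0,0]';python3 f.py
```

```text
clock: 14.52
ee_pos: [0.5928, -0.0155, 0.0768]
tool_rot: [-3.14, 0.001, 2.947]
force: [2.4, -4.4, -0.8]
finger_gap: 0.0223
grip_force: 30.0
clamp xy mm [-33.5  96.4] th 0.334 F x(clamp) 3.9 Fy 3.2 gap 0.02233991902275243 14.525
clock: 14.78
ee_pos: [0.5928, -0.0154, 0.0768]
tool_rot: [-3.14, 0.001, 2.947]
force: [1.3, -4.9, -0.6]
finger_gap: 0.0225
grip_force: 30.0
clamp xy mm [-33.5  96.4] th 0.335 F x(clamp) 4.5 Fy 2.2 gap 0.022530027132962843 14.775
```

```bash
python3 -m handwheel '[1,1,3,0,0,0,0, 1,0.7,2,0,0,0,0, 1,0.2,0.7,0,0,0,0, 1,0,0,0,0,0,0]' ; python3 f.py; python3 -m handwheel '[1,0.3,1,0,0,0,0, 1,0,0,0,0,0,0]';python3 f.py
```

```text
clock: 15.28
ee_pos: [0.5923, -0.0096, 0.0769]
tool_rot: [-3.14, 0.001, 2.947]
force: [2.3, -5.2, -0.3]
finger_gap: 0.022
grip_force: 30.0
clamp xy mm [-39.2  94.7] th 0.392 F x(clamp) 4.7 Fy 3.3 gap 0.0219610177522508 15.275
clock: 15.52
ee_pos: [0.5922, -0.0088, 0.0769]
tool_rot: [-3.14, 0.001, 2.947]
force: [2.5, -6.5, -1.0]
finger_gap: 0.0226
grip_force: 30.0
clamp xy mm [-40.   94.4] th 0.4 F x(clamp) 5.9 Fy 3.7 gap 0.02258542490412095 15.525
```

```bash
python3 -m handwheel '[1,0.5,1.3,0,0,0,0, 1,0,0,0,0,0,0]' ; python3 f.py; python3 -m handwheel '[1,0.5,1.2,0,0,0,0, 1,0,0,0,0,0,0]';python3 f.py
```

```text
clock: 15.78
ee_pos: [0.5922, -0.008, 0.077]
tool_rot: [-3.139, 0.002, 2.947]
force: [3.3, -9.4, -1.4]
finger_gap: 0.0224
grip_force: 30.0
clamp xy mm [-40.7  94.3] th 0.408 F x(clamp) 8.6 Fy 5.1 gap 0.02239955628950261 15.775
clock: 16.02
ee_pos: [0.592, -0.0074, 0.077]
tool_rot: [-3.138, 0.003, 2.947]
force: [4.4, -11.5, -0.5]
finger_gap: 0.0224
grip_force: 30.0
clamp xy mm [-41.3  94. ] th 0.414 F x(clamp) 10.5 Fy 6.6 gap 0.02241354832738482 16.025
```

```bash
python3 -m handwheel '[1,-1.4,-4,0,0,0,0, 1,-2,-6,0,0,0,0, 1,-1.7,-6,0,0,0,0, 1,-1.3,-6,0,0,0,0, 1,-1,-6,0,0,0,0, 1,-0.5,-6,0,0,0,0, 1,-0.3,-6,0,0,0,0, 1,0,-3,0,0,0,0, 1,0,-1.6,0,0,0,0, 1,0,0,0,0,0,0]' ; python3 f.py; python3 -m handwheel '[1,0.1,4,0,0,0,0, 1,0.2,6,0,0,0,0, 1,0.5,6,0,0,0,0, 1,0.9,6,0,0,0,0, 1,1.2,6,0,0,0,0, 1,1.5,5,0,0,0,0, 1,0.6,2.4,0,0,0,0, 1,0,0,0,0,0,0, 1,0,0,0,0,0,0]' ; python3 f.py; python3 -m handwheel '[1,0,0,0,0,0,0, 1,0,0,0,0,0,0]';python3 f.py
```

```text
clock: 17.27
ee_pos: [0.5917, -0.0482, 0.077]
tool_rot: [3.138, 0.002, 2.947]
force: [6.3, 8.9, -2.4]
finger_gap: 0.0224
grip_force: 30.0
clamp xy mm [ -1.1 101.6] th 0.011 F x(clamp) -10.0 Fy 4.5 gap 0.022424171934383112 17.275
clock: 18.4
ee_pos: [0.5929, -0.0155, 0.077]
tool_rot: [-3.14, 0.001, 2.947]
force: [2.9, -4.7, 0.9]
finger_gap: 0.0227
grip_force: 30.0
clamp xy mm [-33.5  96.5] th 0.334 F x(clamp) 4.1 Fy 3.7 gap 0.02265428499818418 18.4
clock: 18.65
ee_pos: [0.5929, -0.0155, 0.077]
tool_rot: [-3.14, 0.001, 2.947]
force: [2.8, -4.5, 0.4]
finger_gap: 0.0225
grip_force: 30.0
clamp xy mm [-33.5  96.4] th 0.334 F x(clamp) 3.9 Fy 3.6 gap 0.022486610544114015 18.65
```

```bash
python3 -m handwheel '[1,1,3,0,0,0,0, 1,0.9,2.7,0,0,0,0, 1,0.6,1.7,0,0,0,0, 1,0.7,1.8,0,0,0,0, 1,0,0,0,0,0,0]'; python3 f.py; python3 -m handwheel '[1,-1.4,-4,0,0,0,0, 1,-2,-6,0,0,0,0, 1,-1.7,-6,0,0,0,0, 1,-1.3,-6,0,0,0,0, 1,-1,-6,0,0,0,0, 1,-0.5,-6,0,0,0,0, 1,-0.3,-6,0,0,0,0, 1,0,-3,0,0,0,0, 1,0,-1.6,0,0,0,0, 1,0,0,0,0,0,0]' ; python3 f.py; python3 -m handwheel '[1,0.1,4,0,0,0,0, 1,0.2,6,0,0,0,0, 1,0.5,6,0,0,0,0, 1,0.9,6,0,0,0,0, 1,1.2,6,0,0,0,0, 1,1.5,5,0,0,0,0, 1,0.6,2.4,0,0,0,0, 1,0,0,0,0,0,0, 1,0,0,0,0,0,0]' ; python3 f.py; python3 -m handwheel '[1,0,0,0,0,0,0, 1,0,0,0,0,0,0]';python3 f.py
```

```text
clock: 19.27
ee_pos: [0.5919, -0.0074, 0.0771]
tool_rot: [-3.138, 0.002, 2.947]
force: [4.5, -12.3, -1.2]
finger_gap: 0.0224
grip_force: 30.0
clamp xy mm [-41.3  93.9] th 0.414 F x(clamp) 11.2 Fy 6.8 gap 0.02236812246356349 19.275
clock: 20.52
ee_pos: [0.5919, -0.0484, 0.0771]
tool_rot: [3.138, 0.002, 2.947]
force: [8.5, 8.8, -1.2]
finger_gap: 0.0226
grip_force: 30.0
clamp xy mm [ -1.1 101.8] th 0.01 F x(clamp) -10.3 Fy 6.6 gap 0.022621398518821723 20.525
clock: 21.65
ee_pos: [0.5927, -0.0154, 0.0769]
tool_rot: [-3.141, 0.001, 2.947]
force: [2.4, -5.0, 1.2]
finger_gap: 0.0221
grip_force: 30.0
clamp xy mm [-33.6  96.2] th 0.336 F x(clamp) 4.5 Fy 3.3 gap 0.022145265270002313 21.65
clock: 21.9
ee_pos: [0.5927, -0.0153, 0.0769]
tool_rot: [-3.141, 0.001, 2.947]
force: [2.2, -4.7, 1.3]
finger_gap: 0.0222
grip_force: 30.0
clamp xy mm [-33.6  96.2] th 0.336 F x(clamp) 4.2 Fy 3.1 gap 0.0221682729072555 21.9
```

Still free. On to the fourth stroke.

```bash
python3 -m handwheel '[1,1,3,0,0,0,0, 1,0.9,2.7,0,0,0,0, 1,0.6,1.7,0,0,0,0, 1,0.7,1.8,0,0,0,0, 1,0,0,0,0,0,0]'; python3 f.py; python3 -m handwheel '[1,-1.4,-4,0,0,0,0, 1,-2,-6,0,0,0,0, 1,-1.7,-6,0,0,0,0, 1,-1.3,-6,0,0,0,0, 1,-1,-6,0,0,0,0, 1,-0.5,-6,0,0,0,0, 1,-0.3,-6,0,0,0,0, 1,0,-3,0,0,0,0, 1,0,-1.6,0,0,0,0, 1,0,0,0,0,0,0]' ; python3 f.py; python3 -m handwheel '[1,0.1,4,0,0,0,0, 1,0.2,6,0,0,0,0, 1,0.5,6,0,0,0,0, 1,0.9,6,0,0,0,0, 1,1.2,6,0,0,0,0, 1,1.5,5,0,0,0,0, 1,0.6,2.4,0,0,0,0, 1,0,0,0,0,0,0, 1,0,0,0,0,0,0]' ; python3 f.py; python3 -m handwheel '[1,0,0,0,0,0,0, 1,0,0,0,0,0,0]';python3 f.py
python3 - <<'E'
from h import *
d=snap("scene","s6");crop(d,165,125,120,110,5,"s6")
E
```

```text
clock: 22.52
ee_pos: [0.5918, -0.0072, 0.0771]
tool_rot: [-3.139, 0.002, 2.947]
force: [4.7, -12.6, 0.9]
finger_gap: 0.0225
grip_force: 30.0
clamp xy mm [-41.4  93.8] th 0.416 F x(clamp) 11.5 Fy 7.0 gap 0.02251881872423499 22.525
clock: 23.78
ee_pos: [0.5915, -0.0482, 0.077]
tool_rot: [3.138, 0.001, 2.947]
force: [7.3, 9.7, 1.1]
finger_gap: 0.0227
grip_force: 30.0
clamp xy mm [ -1.2 101.4] th 0.012 F x(clamp) -10.9 Fy 5.3 gap 0.02267102354464273 23.775
clock: 24.9
ee_pos: [0.5927, -0.0156, 0.0769]
tool_rot: [-3.14, 0.001, 2.947]
force: [1.8, -5.6, 2.4]
finger_gap: 0.0224
grip_force: 30.0
clamp xy mm [-33.3  96.2] th 0.334 F x(clamp) 5.1 Fy 2.8 gap 0.022365633134899157 24.9
clock: 25.15
ee_pos: [0.5927, -0.0156, 0.0769]
tool_rot: [-3.14, 0.0, 2.947]
force: [2.5, -4.9, 1.6]
finger_gap: 0.0225
grip_force: 30.0
clamp xy mm [-33.3  96.2] th 0.333 F x(clamp) 4.3 Fy 3.4 gap 0.02248195866319937 25.15
```

View pics/s6.png

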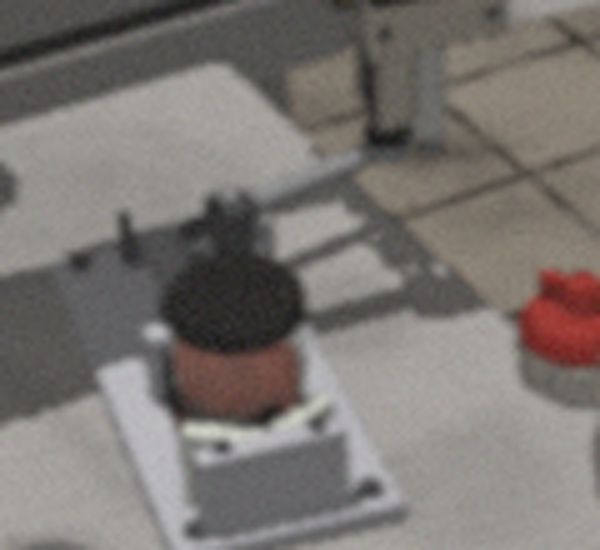

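The jar is upright and near the V, and the fingers are on the handle. The pull force may be slightly up, so I'll average a few readings while holding still.

```bash
for i in 1 2 3 4; do python3 -m handwheel '[1,0,0,0,0,0,0]' >/dev/null; python3 f.py; done
```

```text
clamp xy mm [-33.3  96.2] th 0.333 F x(clamp) 4.2 Fy 3.7 gap 0.022350809472971796 25.325
clamp xy mm [-33.3  96.2] th 0.333 F x(clamp) 5.9 Fy 4.7 gap 0.022051223576655895 25.45
clamp xy mm [-33.3  96.2] th 0.333 F x(clamp) 5.2 Fy 3.8 gap 0.022221068293580143 25.575
clamp xy mm [-33.3  96.2] th 0.333 F x(clamp) 4.7 Fy 3.7 gap 0.022648872469188907 25.7
```

```bash
python3 -m handwheel '[1,1,3,0,0,0,0, 1,0.9,2.7,0,0,0,0, 1,0.6,1.7,0,0,0,0, 1,0.7,1.8,0,0,0,0, 1,0,0,0,0,0,0]'; python3 f.py; python3 -m handwheel '[1,-1.4,-4,0,0,0,0, 1,-2,-6,0,0,0,0, 1,-1.7,-6,0,0,0,0, 1,-1.3,-6,0,0,0,0, 1,-1,-6,0,0,0,0, 1,-0.5,-6,0,0,0,0, 1,-0.3,-6,0,0,0,0, 1,0,-3,0,0,0,0, 1,0,-1.6,0,0,0,0, 1,0,0,0,0,0,0]' ; python3 f.py; python3 -m handwheel '[1,0.1,4,0,0,0,0, 1,0.2,6,0,0,0,0, 1,0.5,6,0,0,0,0, 1,0.9,6,0,0,0,0, 1,1.2,6,0,0,0,0, 1,1.5,5,0,0,0,0, 1,0.6,2.4,0,0,0,0, 1,0,0,0,0,0,0, 1,0,0,0,0,0,0]' ; python3 f.py;for i in 1 2 3 4 5; do python3 -m handwheel '[1,0,0,0,0,0,0]' >/dev/null; python3 f.py; done
```

```text
clock: 26.32
ee_pos: [0.5917, -0.0073, 0.077]
tool_rot: [-3.138, 0.002, 2.947]
force: [3.6, -11.1, 1.2]
finger_gap: 0.0224
grip_force: 30.0
clamp xy mm [-41.3  93.7] th 0.415 F x(clamp) 10.2 Fy 5.7 gap 0.022353107117605426 26.325
clock: 27.58
ee_pos: [0.5914, -0.0483, 0.0769]
tool_rot: [3.138, 0.001, 2.947]
force: [7.7, 8.7, 0.4]
finger_gap: 0.0221
grip_force: 30.0
clamp xy mm [ -1.1 101.3] th 0.011 F x(clamp) -10.0 Fy 5.8 gap 0.022146840545350592 27.575
clock: 28.7
ee_pos: [0.5929, -0.0164, 0.0769]
tool_rot: [-3.139, 0.001, 2.947]
force: [4.5, -8.0, 1.4]
finger_gap: 0.0221
grip_force: 30.0
clamp xy mm [-32.6  96.6] th 0.326 F x(clamp) 7.0 Fy 5.9 gap 0.022148056007504493 28.7
clamp xy mm [-32.6  96.7] th 0.325 F x(clamp) 6.8 Fy 6.7 gap 0.02160893637169661 28.825
clamp xy mm [-32.6  96.6] th 0.325 F x(clamp) 7.0 Fy 6.0 gap 0.022313035399279934 28.95
clamp xy mm [-32.6  96.6] th 0.325 F x(clamp) 6.4 Fy 5.7 gap 0.022271438797807172 29.075
clamp xy mm [-32.6  96.6] th 0.325 F x(clamp) 7.3 Fy 5.9 gap 0.022247033402112138 29.2
clamp xy mm [-32.6  96.7] th 0.325 F x(clamp) 6.8 Fy 4.9 gap 0.022059627143477707 29.325
```

The excess is about 3.4 N, which means roughly 23 N of squeeze after this click. That is firm, so this is the last pull.

```bash
python3 -m handwheel '[1,1,3,0,0,0,0, 1,0.9,2.7,0,0,0,0, 1,0.6,1.7,0,0,0,0, 1,0.7,1.8,0,0,0,0, 1,0.2,0.6,0,0,0,0, 1,0,0,0,0,0,0]'; python3 f.py
```

```text
clock: 30.08
ee_pos: [0.5917, -0.0071, 0.0769]
tool_rot: [-3.138, 0.002, 2.947]
force: [4.9, -13.1, 0.3]
finger_gap: 0.0221
grip_force: 30.0
clamp xy mm [-41.5  93.6] th 0.417 F x(clamp) 11.9 Fy 7.4 gap 0.022149754401446203 30.075
```

```bash
python3 -m handwheel '[1,-1.6,-4.6,0,0,0,0, 1,-2,-6,0,0,0,0, 1,-1.7,-6,0,0,0,0, 1,-1.3,-6,0,0,0,0, 1,-1,-6,0,0,0,0, 1,-0.5,-6,0,0,0,0, 1,-0.3,-6,0,0,0,0, 1,0,-3,0,0,0,0, 1,0,-1.6,0,0,0,0, 1,0,0,0,0,0,0]' ; python3 f.py
```

```text
clock: 31.32
ee_pos: [0.5915, -0.0483, 0.0769]
tool_rot: [3.138, 0.001, 2.947]
force: [7.9, 9.3, 1.2]
finger_gap: 0.0218
grip_force: 30.0
clamp xy mm [ -1.1 101.4] th 0.011 F x(clamp) -10.7 Fy 6.0 gap 0.02184356264315068 31.325
```

```bash
python3 -m handwheel '[1,0,3,0,0,0,0, 1,0,0,0,0,0,0, 0.6,0,0,0,0,0,0, 0.6,0,0,0,0,0,0, 0.6,0,0,0,0,0,0, 0.6,0,0,0,0,0,0]';python3 f.py; python3 -m handwheel '[0.6,0,0,-20,0,0,0, 0.6,0,0,-50,0,0,0, 0.6,0,0,-60,0,0,0, 0.6,0,40,0,0,0,0, 0.6,0,60,0,0,0,0, 0.6,0,60,0,0,0,0, 0.6,0,60,0,0,0,0, 0.6,0,0,0,0,0,0, 0.6,0,0,0,0,0,0]'
python3 - <<'E'
from h import *
d=snap("scene","s7");crop(d,165,125,190,150,4,"s7")
d=snap("top","t7");crop(d,150,130,145,125,4,"t7")
a=cv2.imread("pics/s7.png");b=cv2.imread("pics/t7.png")
w=np.zeros((600,1340,3),np.uint8);w[:,:760]=a;w[:500,760:]=b
cv2.imwrite("pics/j7.png",cv2.resize(w,(800,358)))
E
```

```text
clock: 32.08
ee_pos: [0.5908, -0.0474, 0.0763]
tool_rot: [-3.141, -0.001, 2.947]
force: [-0.7, -0.3, 0.3]
finger_gap: 0.0372
grip_force: 0.0
clamp xy mm [ -1.8 100.6] th 0.018 F x(clamp) 0.5 Fy -0.6 gap 0.037181758076802414 32.075
clock: 33.2
ee_pos: [0.6338, 0.1685, 0.2077]
tool_rot: [-3.141, 0.001, 2.948]
force: [0.0, 0.3, -0.3]
finger_gap: 0.037
grip_force: 0.0
```

View pics/j7.png

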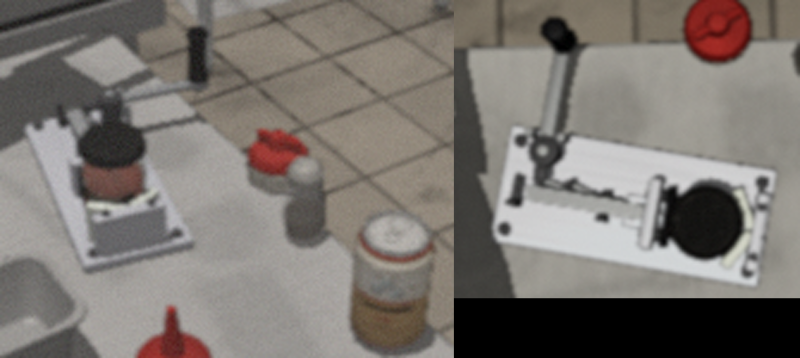

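The jar is seated against both V faces with the pad on it, the lever is square to the plate (home), and the bystanders haven't moved. I'll hand it in.

```bash
python3 -c "
from cell import manip;print(manip.finish_job())"
```

```text
the job is handed in; nothing more can be done
None
```

The job is handed in, with no verdict returned: the jar stands in the V, squeezed by an estimated 23 N after five strokes (judged from the pull force). The lever is home and released, and the can and shaker were not touched.

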